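Select the orange-capped reagent and start the feed

ROBOT

A 6-joint arm with a two-finger parallel gripper is mounted at the origin on a cart in front of the work surface, level with it; the furniture and walls round the work are solid. World frame = base frame: x ahead of the robot, y to its left, z up, the work surface at z = 0. Lengths are in m, angles in rad, forces in N, time in s.
With the tool pointing down it reaches from about 0.4 to 0.825 m from the base axis. Payload 7 kg.
Tool frame: the origin (TCP) lies midway between the tips of the shut fingers; the grasp point (between the pads) lies hold_point_z behind it (hold_point_z is the distance from the TCP to the grasp point, in m); z points along the fingers, y is the line along which they close (so a half turn about z gives the same grasp; the last joint's range is limited). The gripper opens to 88 mm and grips with 3 to 60 N. Pads are 19 mm wide; open, the fingers measure 130 mm over their backs; the gripper's body (78 mm by 193 mm) begins 47 mm behind the grasp point.
Start: joints at [1.409, 0.359, 0.012, 0, -1.224, -0.288], TCP at [0.293, 0.608, 0.227] pointing down, gripper open.
Joint ranges: [-3.07, 3.07], [-1.43, 2.12], [-1.02, 1.25], [-3.03, 1.67], [-3.05, -0], [-3.03, 3.03]. Speed limits (rad/s): [2.39, 2.39, 3.01, 3.14, 3.14, 3.14].

INTERFACE

Orientations are given as [roll, pitch, yaw] about the fixed x, y, z axes, in that order (R = Rz(yaw) Ry(pitch) Rx(roll)).
In Python, from station import * gives the robot as it stands.
- The arm moves only by the tool apply_moves, never from a script. Its argument "steps" is a list of rows, each an object with "translation": the shift along the world's x, y, z scaled (see below), a list of three; "rotation": the turn, a rotation vector about the world's x, y, z scaled (see below), a list of three. A call has exactly 10 rows; each row is the pose to reach, as a shift and turn from the pose commanded when the call began; what a row does not reach only later rows make up. The controller multiplies each number of a shift by 250 mm and each number of a turn by 30 degrees. A row lasts 1/12 s, in which the tool goes at most 41.7 mm and 7.16 degrees, less where a joint would pass 70% of its speed; a pose out of reach is approached as far as the arm can. A call with a number of a shift or a turn outside -1 to 1 is refused whole. A call with a gripper value outside its range is refused whole. "jaw" is the closure, from -1 (fully open) to 1 (shut), so that 0 is half open, set as the call begins (left out, the last holds). The fingers move at their own pace and stop on an object; "newtons" is the grip in N (left out, the last holds). Time passes only in rows, so rows that repeat a pose let the fingers close, or fill a call up. It gives the time, the measured TCP pose, the force, the opening and the grip force at its end, in the units of the state.
- get_state(): the state, without advancing time (a new reading comes with each control period).
- grab_frame(name): name is "side" or "top" or "wrist"; returns the picture (384x512x3 uint8, blue, green, red); there is no depth.
- camera_model(name): a dict with "fx", "fy", "cx", "cy" (pixels), "xyz" and "rotation" of the camera in the world. Camera axes: x right, y down, z forward; pixel columns grow to the right and rows downward; lengths in m; the calibration is good to about 2 mm. A picture is of the moment at which its call begins: read the wrist's pose just before it. camera_model takes no time and is no camera call; for the wrist camera it gives the pose at the moment of the call.
- job_done(): hands the job in; it is judged then, once.
The state is a dict: "t": time; "q": joint angles; "qd": joint speeds; "joint_efforts": joint torques, N m; "eef_pos": TCP position; "ee_rot": TCP orientation; "force": force on the tool from outside, world axes, zero at the start; "moment": the same for the moment, N m; "width": finger opening in m; "gripper_force": force on a finger pad.
Only numpy, scipy, OpenCV 4.12 (cv2) and the standard library are available. Lean on these libraries where they do the work, as an engineer would, in place of code of your own. Each camera call takes 0.05 s, during which the arm holds its last target. There are 200 camera calls.

TASK

Gently push the red selector arm round with a fingertip until it points at the middle of the orange-capped bottle, and only then press the green button on the control box fully in with a fingertip and let it come back up. Grasp or lift nothing: the bottles stay standing in their seats, the specimen cups stay where they are, and the arm is left pointing at the orange-capped bottle.

Things in the scene. Friction and masses are not known exactly. Their poses are not given: they have to be found in the camera images.
- station: White fixed bottle station; place and yaw vary. Origin on the selector's turning axis at worktop height; z up, x through the middle seat. Three grey round seats (70 mm outside, 62 inside, rim 14 high, floor 8 high), centred 135 mm from the axis at -50, 0, +50 degrees from x; which bottle stands in which varies. On the axis a white column, 38 mm thick, up to 111 mm.
- selector (a joint): Angle of the red arm in rad about the station's upright axis: 0 = along the station's x (middle seat), positive = counterclockwise from above; stops at -1.4 and +1.4. It starts between the seats at 0 and +50 degrees, pointing at neither. No spring or detent: about 0.1 N m of friction (2 N of push 52 mm from the axis) keeps it where it is left.
- selector_axis (a point): Point on the turning axis at mid-height of the red arm, 124 mm above the worktop; x points along the arm. Round it a black hub, 46 mm across, top 136 mm above the worktop.
- selector_tip (a point): Outer end of the red arm, 87 mm from the axis, 124 mm above the worktop. The arm is one bar, 14 mm wide (last 12 mm: 10 mm wide), 18 mm high (115 to 133 mm above the worktop), from the hub to this tip. Only the station's low base lies below it, so a fingertip may stand beside it.
- bottle_orange: White plastic bottle with an orange cap and band, 55 mm across, 98 mm tall, loose in its seat; origin at the centre of its underside, z up. Its cap reaches 106 mm above the worktop.
- bottle_teal: White plastic bottle with a teal cap and band, 55 mm across, 98 mm tall, loose in its seat; origin at the centre of its underside, z up.
- bottle_blue: White plastic bottle with a dark blue cap and band, 48 mm across, 78 mm tall, loose in its seat; origin at the centre of its underside, z up.
- start (a joint): Travel of the green button in m: 0 = up, about 0.006 = fully pressed. Spring return; fully down takes about 4 N.
- start_top (a point): Centre of the top of the green round button, 32 mm across, on a white control box (75 x 75 x 45 mm, fixed, place varies). Press straight down.
- cup_red: Bystander: specimen cup with red lid, 58 mm across, 66 mm tall, loose; origin at the centre of its underside.
- cup_yellow: Bystander: specimen cup with yellow lid, 64 mm across, 66 mm tall, loose; origin at the centre of its underside.
Mind the look-alikes: they are no part of the job. Leave any pink or purple look-alike of the bottle_blue alone.

How it is judged:
On the way, in this order (a step that is already met when the one before it is completed fails the run):
1. the red arm points at the orange-capped bottle and has stopped (x of bottle_orange in the frame of selector_axis above 0.1 m and y of bottle_orange in the frame of selector_axis between -0.014 and 0.014 m and velocity of joint selector between -0.05 and 0.05 rad/s), for 0.2 s.
2. the green button is pressed in (value of joint start above 0.0045 m), for 0.05 s.
At the end, for the whole second after the job is handed in: The line of the red arm passes within 14 mm (6 degrees) of the orange-capped bottle's centre and the arm is still; the button was pressed (4.5 mm) after that and is up again; the bottles stand upright in their seats (within 12 mm of their start), the cups where they were (15 mm) (x of bottle_orange in the frame of selector_axis above 0.1 m and y of bottle_orange in the frame of selector_axis between -0.014 and 0.014 m and velocity of joint selector between -0.02 and 0.02 rad/s and value of joint start below 0.002 m and angle between each of bottle_orange, bottle_teal, bottle_blue's own z axis and vertical below 0.1 rad and distance of each of bottle_orange, bottle_teal, bottle_blue from where it was at the start of the episode below 0.012 m and distance of each of cup_red, cup_yellow from where it was at the start of the episode below 0.015 m); the robot touches nothing.
It fails at once if the green button is pressed while the arm does not point at the orange-capped bottle (value of joint start above 0.003 m and (y of bottle_orange in the frame of selector_axis above 0.016 m or y of bottle_orange in the frame of selector_axis below -0.016 m)).
It fails at once if the selector or its station is pushed roughly or the arm gripped hard (over 30 N) (contact force between the fingers and station above 30 N).
It fails at once if a bottle is lifted, tipped or pushed out of its seat (distance of any of bottle_orange, bottle_teal, bottle_blue from where it was at the start of the episode above 0.015 m or angle between any of bottle_orange, bottle_teal, bottle_blue's own z axis and vertical above 0.3 rad).
It fails at once if a specimen cup is lifted or shoved away (distance of any of cup_red, cup_yellow from where it was at the start of the episode above 0.02 m).
It also fails if it takes over 45 s, if anything falls off the work surface, if the arm or the gripper's body presses on something with over 40 N, if the wrist force passes 120 N, or if a joint passes its speed limit or range.

## Working session

There is one attempt and no reset: what is moved stays moved. The work goes in short steps, Python scripts to look and compute and a tool call to move; the robot and the scene stay as the last step left them, time stands still between calls to the robot, and variables do not carry over. Pictures are saved under pics/ and viewed, at most 10 in all, crops included, and the job is handed in when it is done.

Besides the shell and the picture viewer there is one more tool, called after "Request:" as name(argument=value, ...), one argument or row to a line, values as JSON. apply_moves: Moves the arm, as the interface text tells. Shifts and turns lie within -1 to 1; 1 stands for 250 mm of shift or 30 degrees of turn. Its arguments: {"type":"object","properties":{"steps":{"type":"array"},"jaw":{"type":"number"},"newtons":{"type":"number"}},"required":["steps"]}

```bash
mkdir -p pics; python3 - <<'E'
from station import *
import cv2,numpy as np
s=get_state();print(s)
for n in("top","side"):
    f=grab_frame(n);cv2.imwrite(f"pics/{n}0.png",f);print(n,camera_model(n))
a=cv2.imread("pics/top0.png");b=cv2.imread("pics/side0.png")
cv2.imwrite("pics/both.png",cv2.resize(np.vstack([a,b]),(512,768)))
E
```

```text
{'t': 0.0, 'q': array([ 1.40908985e+00,  3.59399139e-01,  1.10809271e-02, -3.32231660e-04,
       -1.22411858e+00, -2.88128955e-01]), 'qd': array([ 3.79989307e-04, -8.16985453e-04, -6.54642194e-05,  1.49516116e-04,
       -6.56451434e-04, -7.88312436e-04]), 'joint_efforts': array([-3.52921438e-05, -5.82721317e+01,  2.93046409e+01,  6.99689627e+00,
        6.71296104e-03, -1.71416482e-04]), 'eef_pos': array([0.29330286, 0.6074096 , 0.22562761]), 'ee_rot': array([ 3.13993106e+00, -1.66748873e-04, -4.49948436e-01]), 'force': array([-0.06710582, -0.01452765,  0.35210666]), 'moment': array([-0.03522906,  0.00330482, -0.00841204]), 'gripper_force': 0.0, 'width': 0.08785297185052285}
top {'fx': 461.49835600477667, 'fy': 461.49835600477667, 'cx': 248.62869161377733, 'cy': 200.8436271185094, 'xyz': array([0.30648498, 0.21043166, 1.3005905 ]), 'rotation': array([-2.96952837e+00, -9.66178266e-04, -1.54916623e+00])}
side {'fx': 380.12902228506306, 'fy': 380.12902228506306, 'cx': 257.7704214004839, 'cy': 185.05511725409573, 'xyz': array([ 0.03448547, -0.42928085,  0.81889551]), 'rotation': array([-2.28792692,  0.00298085, -0.62202967])}
```

View pics/top0.png

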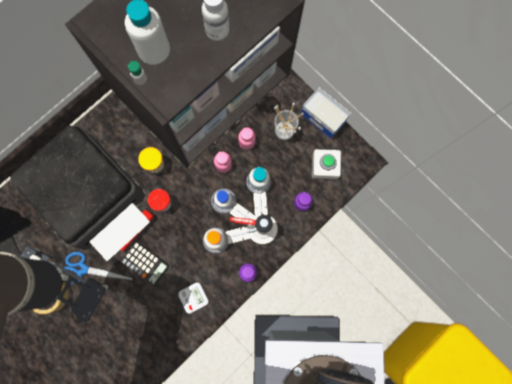

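View pics/side0.png

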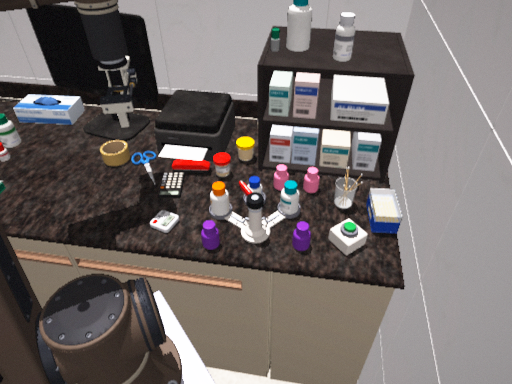

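Top view: the hub is at (264,223) and the red arm points left from it, with its tip near (232,220). The orange cap is at (214,238), the blue cap at (223,200) in the middle seat and the teal cap at (260,175). The green button is at (328,161), on the white box. Green/orange look-alikes are the small white device at (193,298) and the bottles on the shelf, and neither is a button on a 75 mm box. Next I measure positions and confirm in one crop.

```bash
cat > h.py <<'E'
from station import *
import cv2,numpy as np
from scipy.spatial.transform import Rotation as R
def ray(m,u,v,z):
    d=R.from_euler('xyz',m['rotation']).as_matrix()@np.array([(u-m['cx'])/m['fx'],(v-m['cy'])/m['fy'],1])
    return m['xyz']+d*(z-m['xyz'][2])/d[2]
def two(m1,p1,m2,p2):
    A=[];b=[]
    for m,p in((m1,p1),(m2,p2)):
        d=ray(m,*p,0)-m['xyz'];d/=np.linalg.norm(d);P=np.eye(3)-np.outer(d,d);A.append(P);b.append(P@m['xyz'])
    x=np.linalg.lstsq(np.vstack(A),np.hstack(b),rcond=None)[0]
    return x,np.linalg.norm(np.vstack(A)@x-np.hstack(b))
def blobs(f,h0,h1,smin,vmin,box):
    h=cv2.cvtColor(f,cv2.COLOR_BGR2HSV);m=cv2.inRange(h,(h0,smin,vmin),(h1,255,255))
    k=np.zeros_like(m);x0,y0,x1,y1=box;k[y0:y1,x0:x1]=m[y0:y1,x0:x1]
    n,l,s,c=cv2.connectedComponentsWithStats(k)
    return [(int(s[i,4]),s[i,:4].tolist(),c[i].round(2).tolist()) for i in range(1,n) if s[i,4]>12],l
E
python3 - <<'E'
from h import *
t=cv2.imread("pics/top0.png");s=cv2.imread("pics/side0.png")
mt=camera_model("top");ms=camera_model("side")
B=(195,140,350,260);S=(190,150,370,255)
for n,a in dict(orange=(8,20,150,150),teal=(85,98,120,80),blue=(108,125,140,80),green=(55,80,100,60),red=(0,5,150,100)).items():
    print(n);print(' top',blobs(t,*a,B)[0]);print(' side',blobs(s,*a,S)[0])
c=t[145:255,195:350];cv2.imwrite("pics/crop.png",cv2.resize(c,None,fx=5,fy=5,interpolation=cv2.INTER_CUBIC))
E
```

```text
orange
 top [(126, [207, 231, 14, 13], [213.86, 236.94])]
 side [(147, [212, 181, 13, 15], [218.56, 188.16])]
teal
 top [(148, [253, 167, 13, 15], [259.36, 173.77])]
 side [(41, [336, 150, 12, 4], [342.32, 151.39]), (157, [284, 180, 14, 15], [290.43, 186.62]), (16, [282, 200, 9, 4], [286.25, 201.81])]
blue
 top [(96, [217, 191, 11, 11], [222.26, 196.17])]
 side [(114, [249, 176, 11, 13], [254.06, 181.39]), (29, [366, 197, 4, 14], [367.76, 202.79])]
green
 top [(92, [323, 156, 11, 10], [328.27, 160.45])]
 side [(98, [344, 222, 12, 10], [349.59, 226.53])]
red
 top [(40, [230, 217, 19, 7], [237.12, 221.25]), (14, [251, 221, 5, 4], [253.43, 222.57])]
 side [(213, [213, 152, 18, 14], [221.31, 158.4]), (185, [190, 160, 21, 11], [199.38, 164.84]), (56, [239, 180, 13, 15], [243.7, 188.57])]
```

View pics/crop.png

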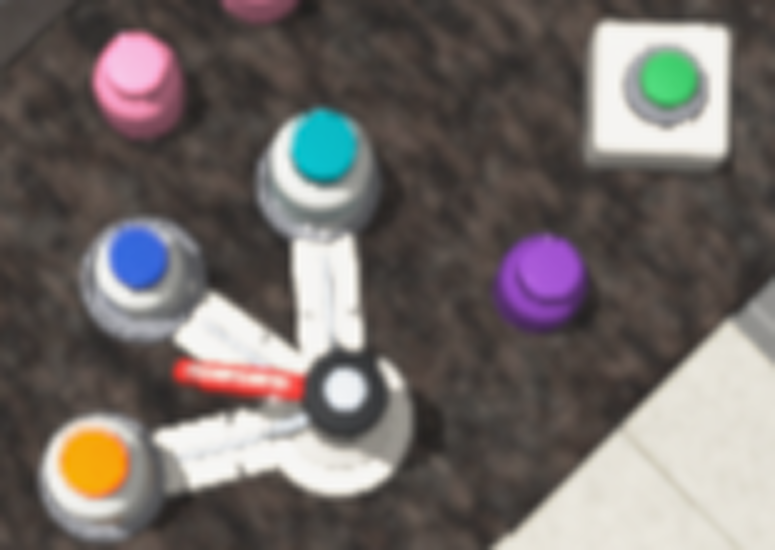

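The crop shows the hub centre at (264,223.2), the red arm's tip at (230.4,219.2), the orange cap at (213.9,236.9) and the green button in its grey collar at (328.3,160.5). The orange-capped bottle in a station seat is the only orange one. The purple and pink bottles are look-alikes outside the seats. The arm has to turn counterclockwise, towards image-down.

```bash
python3 - <<'E'
from h import *
mt=camera_model("top");ms=camera_model("side")
hub=ray(mt,264,223.2,.136);o=ray(mt,213.86,236.94,.106);te=ray(mt,259.36,173.77,.106);b=ray(mt,222.26,196.17,.086)
tip=ray(mt,230.4,219.4,.133)
print('hub',hub,'o',o,'teal',te,'blue',b,'tip',tip)
a=lambda p:np.degrees(np.arctan2(*(p-hub)[[1,0]]))
for n,p in dict(o=o,te=te,b=b,tip=tip).items():print(n,np.linalg.norm((p-hub)[:2]),a(p))
print('two orange',two(mt,(213.86,236.94),ms,(218.56,188.16)))
print('green',two(mt,(328.27,160.45),ms,(349.59,226.53)),[ray(mt,328.27,160.45,z)[:2] for z in(.045,.055,.065)])
for n,p in dict(red=(158.5,200),yel=(150.5,159)).items():print(n,ray(mt,*p,.066))
print(ray(mt,304,200,.078),ray(mt,248,271,.078))
E
```

```text
hub [0.45207546 0.17340322 0.136     ] o [0.41715894 0.30180887 0.106     ] teal [0.58760643 0.18686672 0.106     ] blue [0.52868836 0.28464005 0.086     ] tip [0.4603391 0.2591258 0.133    ]
o 0.13306831324991292 105.21224630551887
te 0.13619805390259876 5.673088623323682
b 0.13506727888228298 55.443386902821025
tip 0.08611997206851119 84.49371670789711
two orange (array([0.41813277, 0.30283101, 0.09365849]), np.float64(0.00026366683311032754))
green (array([ 0.64047647, -0.00432148,  0.0607543 ]), np.float64(0.00038102597994526963)) [array([ 0.64448747, -0.00688361]), array([ 0.64179549, -0.00515283]), array([ 0.63910351, -0.00342205])]
red [0.51800116 0.45862683 0.066     ]
yel [0.63222566 0.48700348 0.066     ]
[0.52447547 0.06497929 0.078     ] [0.33239243 0.21145796 0.078     ]
```

Request:
apply_moves(
  steps=[
    {"translation":[0.04,-0.08,0],"rotation":[0,0,0.07]},
    {"translation":[0.08,-0.16,0],"rotation":[0,0,0.14]},
    {"translation":[0.12,-0.24,0],"rotation":[0,0,0.21]},
    {"translation":[0.16,-0.32,0],"rotation":[0,0,0.28]},
    {"translation":[0.2,-0.4,0],"rotation":[0,0,0.35]},
    {"translation":[0.24,-0.48,0],"rotation":[0,0,0.42]},
    {"translation":[0.28,-0.56,0],"rotation":[0,0,0.49]},
    {"translation":[0.32,-0.64,0],"rotation":[0,0,0.56]},
    {"translation":[0.36,-0.72,0],"rotation":[0,0,0.63]},
    {"translation":[0.4,-0.8,0],"rotation":[0,0,0.677]},
  ],
  jaw=1,
  newtons=10,
)

```text
t: 0.93
eef_pos: [0.3937, 0.4066, 0.2262]
ee_rot: [3.141, 0.0, -0.093]
force: [0.4, 0.5, 0.1]
width: 0.0267
gripper_force: 0.0
```

Request:
apply_moves(
  steps=[
    {"translation":[0.05,-0.09,0],"rotation":[0,0,0]},
    {"translation":[0.1,-0.18,0],"rotation":[0,0,0]},
    {"translation":[0.15,-0.27,0],"rotation":[0,0,0]},
    {"translation":[0.2,-0.36,0],"rotation":[0,0,0]},
    {"translation":[0.25,-0.45,0],"rotation":[0,0,0]},
    {"translation":[0.3,-0.54,0],"rotation":[0,0,0]},
    {"translation":[0.35,-0.63,0],"rotation":[0,0,0]},
    {"translation":[0.386,-0.702,0],"rotation":[0,0,0]},
    {"translation":[0.386,-0.702,0],"rotation":[0,0,0]},
    {"translation":[0.386,-0.702,0],"rotation":[0,0,0]},
  ],
)

```text
t: 1.77
eef_pos: [0.4901, 0.2314, 0.2263]
ee_rot: [3.141, 0.0, -0.097]
force: [-0.4, 0.6, -0.4]
width: 0.0004
gripper_force: 0.0
```

```bash
python3 - <<'E'
from h import *
m=camera_model("wrist");f=grab_frame("wrist");cv2.imwrite("pics/w1.png",f);print(m)
R_=R.from_euler('xyz',m['rotation']).as_matrix()
def proj(p):
    c=R_.T@(np.array(p)-m['xyz']);return (c[:2]/c[2]*m['fx']+[m['cx'],m['cy']]).round(0)
s=get_state();print(s['eef_pos'],'tcp px',proj(s['eef_pos']),'hub',proj([.452,.1734,.136]),'orange',proj([.4175,.302,.106]),'tip',proj([.4603,.2591,.133]))
try: print(hold_point_z)
except Exception as e: print(e)
E
```

```text
{'fx': 286.09340228987594, 'fy': 286.09340228987594, 'cx': 252.2976575449932, 'cy': 197.52212135968065, 'xyz': array([0.56855697, 0.22314536, 0.3842699 ]), 'rotation': array([ 2.84916850e+00,  6.17082270e-05, -1.66815556e+00])}
[0.4899448  0.23202109 0.22631884] tcp px [250. 247.] hub [317. 235.] orange [194. 263.] tip [226. 233.]
0.0188
```

View pics/w1.png

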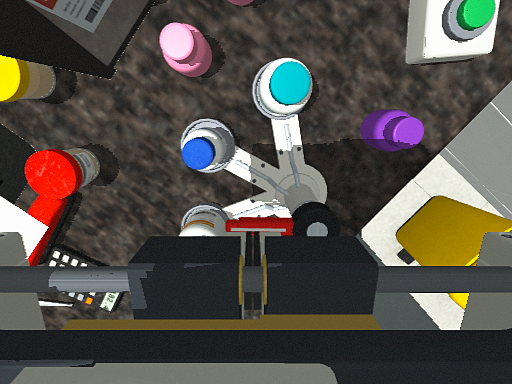

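The wrist view shows the hub at (317,230) and the arm running from (227,227) to (292,227), both where the calibration predicts. The shut fingertips at about (250,247) stand on the clockwise side of the arm. Now I descend beside it.

Request:
apply_moves(
  steps=[
    {"translation":[0,0,-0.06],"rotation":[0,0,0]},
    {"translation":[0,0,-0.12],"rotation":[0,0,0]},
    {"translation":[0,0,-0.18],"rotation":[0,0,0]},
    {"translation":[0,0,-0.24],"rotation":[0,0,0]},
    {"translation":[0,0,-0.3],"rotation":[0,0,0]},
    {"translation":[0,0,-0.36],"rotation":[0,0,0]},
    {"translation":[0,0,-0.4],"rotation":[0,0,0]},
    {"translation":[0,0,-0.428],"rotation":[0,0,0]},
    {"translation":[0,0,-0.428],"rotation":[0,0,0]},
    {"translation":[0,0,-0.428],"rotation":[0,0,0]},
  ],
)

```text
t: 2.65
eef_pos: [0.49, 0.2327, 0.1197]
ee_rot: [3.141, 0.0, -0.095]
force: [-0.3, -0.1, 0.4]
width: 0.0006
gripper_force: 0.0
```

```bash
python3 - <<'E'
from h import *
ax=np.array([.452,.1734]);p0=np.array([.490,.2317]);r=.06
def pose(th,d):
    t=np.radians(th);u=np.array([np.cos(t),np.sin(t)]);n=np.array([u[1],-u[0]]);return ax+r*u+d*n
for th,d in((84.5,.0165),(90,.0165),(95,.0165),(100,.0165),(103,.0165),(105.3,.0165)):
    print(th,((pose(th,d)-p0)/.25).round(3),round((th-84.5)/30,3))
E
```

```text
84.5 [-0.063 -0.001] 0.0
90 [-0.086  0.007] 0.183
95 [-0.107  0.012] 0.35
100 [-0.129  0.015] 0.517
103 [-0.142  0.015] 0.617
105.3 [-0.152  0.016] 0.693
```

Request:
apply_moves(
  steps=[
    {"translation":[-0.02,0,0],"rotation":[0,0,0]},
    {"translation":[-0.04,0,0],"rotation":[0,0,0]},
    {"translation":[-0.055,0,0],"rotation":[0,0,0]},
    {"translation":[-0.063,0,0],"rotation":[0,0,0]},
    {"translation":[-0.071,0.002,0],"rotation":[0,0,0.06]},
    {"translation":[-0.078,0.005,0],"rotation":[0,0,0.12]},
    {"translation":[-0.086,0.007,0],"rotation":[0,0,0.18]},
    {"translation":[-0.093,0.009,0],"rotation":[0,0,0.24]},
    {"translation":[-0.1,0.01,0],"rotation":[0,0,0.3]},
    {"translation":[-0.107,0.012,0],"rotation":[0,0,0.35]},
  ],
)

```text
t: 3.48
eef_pos: [0.4637, 0.2359, 0.1204]
ee_rot: [-3.14, -0.002, 0.09]
force: [2.6, 0.4, 1.3]
width: 0.0006
gripper_force: 1.4
```

```bash
cat > ang.py <<'E'
from h import *
import sys
mt=camera_model("top");t=grab_frame("top");s=grab_frame("side");n=sys.argv[1]
cv2.imwrite(f"pics/t{n}.png",cv2.resize(t[145:255,195:350],None,fx=5,fy=5,interpolation=cv2.INTER_CUBIC))
cv2.imwrite(f"pics/s{n}.png",cv2.resize(s[140:260,180:330],None,fx=5,fy=5,interpolation=cv2.INTER_CUBIC))
h=cv2.cvtColor(t,cv2.COLOR_BGR2HSV);m=cv2.inRange(h,(0,150,100),(5,255,255))[205:260,205:262]
v,u=np.nonzero(m);print(len(u))
if len(u):
    c=ray(mt,u.mean()+205,v.mean()+205,.131);print('red centroid',c,'angle',np.degrees(np.arctan2(c[1]-.1734,c[0]-.452)))
print('orange',blobs(t,8,20,150,150,(195,215,240,260))[0]);print(get_state()['eef_pos'],get_state()['force'])
E
python3 ang.py 1
```

```text
0
orange []
[0.4634422  0.23581403 0.12022018] [1.90620802 1.61870474 2.12569969]
```

View pics/s1.png

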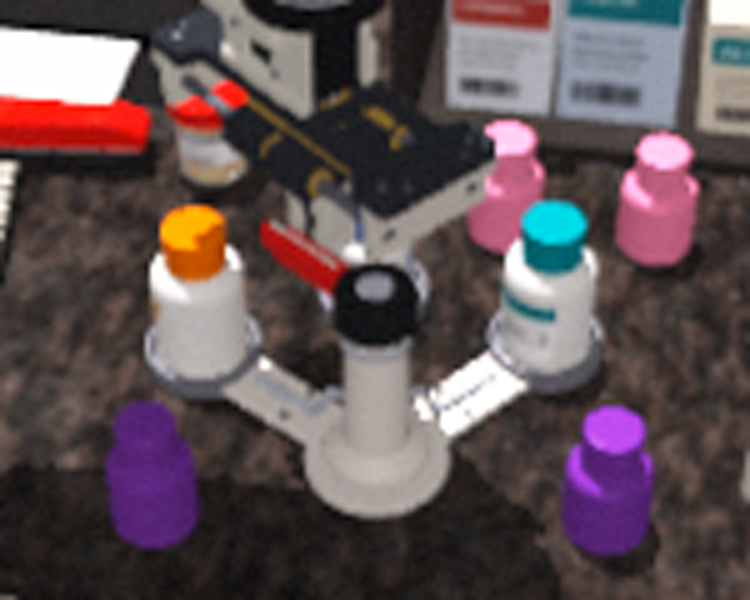

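The side view shows the fingers behind the red arm, which now runs from the hub at (255,195) to its tip at (232,185). It has turned towards the orange cap at (218,188), with about 3 N of push. I continue to about 104°.

Request:
apply_moves(
  steps=[
    {"translation":[-0.006,0.001,0],"rotation":[0,0,0.04]},
    {"translation":[-0.011,0.002,0],"rotation":[0,0,0.08]},
    {"translation":[-0.016,0.003,0],"rotation":[0,0,0.12]},
    {"translation":[-0.021,0.003,0],"rotation":[0,0,0.16]},
    {"translation":[-0.026,0.003,0],"rotation":[0,0,0.2]},
    {"translation":[-0.031,0.004,0],"rotation":[0,0,0.24]},
    {"translation":[-0.036,0.004,0],"rotation":[0,0,0.27]},
    {"translation":[-0.04,0.004,0],"rotation":[0,0,0.3]},
    {"translation":[-0.04,0.004,0],"rotation":[0,0,0.3]},
    {"translation":[-0.04,0.004,0],"rotation":[0,0,0.3]},
  ],
)

```text
t: 4.42
eef_pos: [0.453, 0.2362, 0.1194]
ee_rot: [3.141, 0.001, 0.245]
force: [1.3, 1.2, 0.7]
width: 0.0007
gripper_force: 0.9
```

```bash
cat > sa.py <<'E'
from h import *
m=camera_model("side");f=grab_frame("side")
k=cv2.inRange(cv2.cvtColor(f,cv2.COLOR_BGR2HSV),(0,150,60),(6,255,255));M=np.zeros_like(k);M[172:205,212:256]=k[172:205,212:256]
n,l,s,c=cv2.connectedComponentsWithStats(M);i=1+np.argmax(s[1:,4]);print(s[i],c[i])
v,u=np.nonzero(l==i);j=np.argmin(u)
for nm,p,z in(('tip px',(u[j],v[j]),.124),('centroid',c[i],.126)):
    P=ray(m,*p,z);d=P-[.452,.1734,z];print(nm,p,np.hypot(d[0],d[1]),np.degrees(np.arctan2(d[1],d[0])))
print(get_state()['eef_pos'],get_state()['force'])
E
python3 sa.py
```

```text
[228 187  21  13 109] [237.66972477 193.68807339]
tip px (np.int64(228), np.int64(187)) 0.09160852582352903 106.74255426353375
centroid [237.66972477 193.68807339] 0.05168397061990569 113.90209597944231
[0.45296474 0.23614659 0.11939833] [1.26879921 1.35687962 1.73868864]
```

Request:
apply_moves(
  steps=[
    {"translation":[0.02,0.005,0],"rotation":[0,0,0]},
    {"translation":[0.05,0.012,0],"rotation":[0,0,0]},
    {"translation":[0.08,0.02,0],"rotation":[0,0,0]},
    {"translation":[0.1,0.025,0],"rotation":[0,0,0]},
    {"translation":[0.1,0.025,0.08],"rotation":[0,0,0]},
    {"translation":[0.1,0.025,0.16],"rotation":[0,0,0]},
    {"translation":[0.1,0.025,0.24],"rotation":[0,0,0]},
    {"translation":[0.1,0.025,0.32],"rotation":[0,0,0]},
    {"translation":[0.1,0.025,0.4],"rotation":[0,0,0]},
    {"translation":[0.1,0.025,0.4],"rotation":[0,0,0]},
  ],
)

```text
t: 5.3
eef_pos: [0.4804, 0.2437, 0.2235]
ee_rot: [-3.14, -0.005, 0.245]
force: [-0.5, 0.3, 1.0]
width: 0.0005
gripper_force: 0.0
```

Request:
apply_moves(
  steps=[
    {"translation":[0.07,-0.1,0],"rotation":[0,0,0]},
    {"translation":[0.14,-0.2,0],"rotation":[0,0,0]},
    {"translation":[0.21,-0.3,0],"rotation":[0,0,0]},
    {"translation":[0.28,-0.4,0],"rotation":[0,0,0]},
    {"translation":[0.35,-0.5,0],"rotation":[0,0,0]},
    {"translation":[0.42,-0.6,0],"rotation":[0,0,0]},
    {"translation":[0.49,-0.7,0],"rotation":[0,0,0]},
    {"translation":[0.56,-0.82,0],"rotation":[0,0,0]},
    {"translation":[0.65,-0.98,0],"rotation":[0,0,0]},
    {"translation":[0.65,-0.98,0],"rotation":[0,0,0]},
  ],
)

```text
t: 6.13
eef_pos: [0.6428, -0.0075, 0.2181]
ee_rot: [3.141, 0.002, 0.241]
force: [-0.4, 1.3, -0.1]
width: 0.0002
gripper_force: 0.0
```

```bash
python3 ang.py 2;python3 - <<'E'
from h import *
m=camera_model("wrist");f=grab_frame("wrist")
print(blobs(f,55,80,100,60,(0,0,512,384))[0])
E
```

```text
28
red centroid [0.44011161 0.21151932 0.131     ] angle 107.32130174595238
orange [(112, [207, 231, 14, 13], [214.27, 236.77])]
[ 0.64126319 -0.00462415  0.21804498] [0.0812316  0.1018812  0.24320933]
[(620, [238, 169, 28, 29], [251.69, 183.26])]
```

View pics/t2.png

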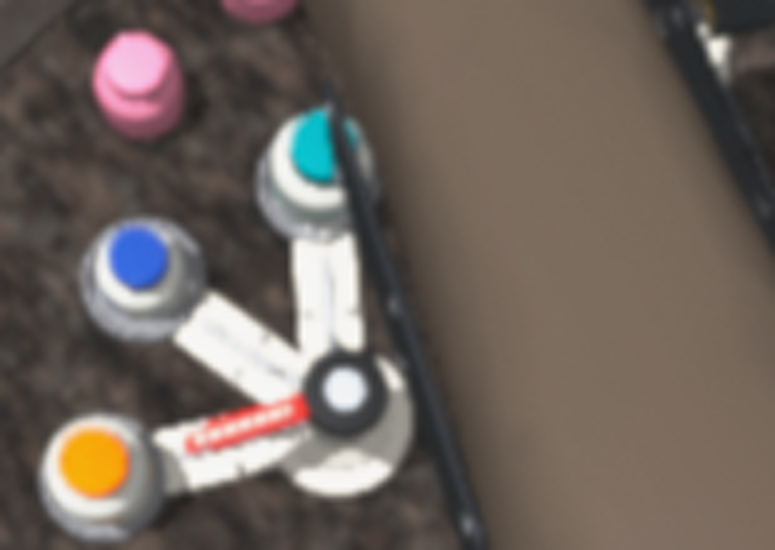

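The crop shows the arm with its tip at about (232.6,233.4), pointing at the orange cap at (214,237). I cross-check the angle from the tip and the button's place from the wrist view.

```bash
python3 - <<'E'
from h import *
p=ray(camera_model("top"),232.6,233.4,.133);d=p-[.452,.1734,.133];print(np.hypot(*d[:2]),np.degrees(np.arctan2(d[1],d[0])))
m=camera_model("wrist");print([ray(m,251.7,183.3,z) for z in(.055,.06,.065)],two(m,(251.7,183.3),camera_model("side"),(349.59,226.53)),get_state()['eef_pos'])
E
```

```text
0.0837144448774628 109.04888618462215
[array([ 0.6396493 , -0.00369255,  0.055     ]), array([ 0.64086045, -0.00340466,  0.06      ]), array([ 0.64207161, -0.00311677,  0.065     ])] (array([ 0.64108949, -0.00372412,  0.06011493]), np.float64(0.0005402896436874857)) [ 0.64077316 -0.00341406  0.21835883]
```

```bash
python3 - <<'E'
from h import *
mt=camera_model("top")
def go(t,n):
    t=t.astype(int);w=np.clip(t[:,:,2]-np.maximum(t[:,:,1],t[:,:,0]),0,None).astype(float);w[w<40]=0
    M=np.zeros_like(w);M[212:242,226:254]=1;w*=M;
    w[(t[:,:,1]-t[:,:,0])>45]=0
    v,u=np.nonzero(w);P=np.array([ray(mt,a,b,.132)[:2] for a,b in zip(u,v)]);W=w[v,u]
    c=(P*W[:,None]).sum(0)/W.sum();d=c-[.452,.1734];S=np.cov(P.T,aweights=W);e=np.linalg.eigh(S)[1][:,1];e*=np.sign(e[1])
    print(n,len(u),np.hypot(*d),'centroid',np.degrees(np.arctan2(d[1],d[0])),'axis',np.degrees(np.arctan2(e[1],e[0])))
go(cv2.imread("pics/top0.png"),'before')
for i in range(2):go(grab_frame("top"),'now')
E
```

```text
before 154 0.057710874386321095 centroid 84.20188343432544 axis 83.1678671622923
now 127 0.05491611234014459 centroid 108.33543091628272 axis 109.05456271855118
now 127 0.05489385422700777 centroid 108.33935164082258 axis 109.03662002227
```

The arm points about 107–108° and the bottle lies at 105.3°. That is about 7 mm off at most, inside the 14 mm allowed, and the visible side face biases the reading counterclockwise. The button is confirmed at (0.641,-0.004), top about 0.061, directly under the TCP. I descend to just above it.

Request:
apply_moves(
  steps=[
    {"translation":[0,-0.002,-0.08],"rotation":[0,0,0]},
    {"translation":[0,-0.002,-0.16],"rotation":[0,0,0]},
    {"translation":[0,-0.002,-0.24],"rotation":[0,0,0]},
    {"translation":[0,-0.002,-0.32],"rotation":[0,0,0]},
    {"translation":[0,-0.002,-0.4],"rotation":[0,0,0]},
    {"translation":[0,-0.002,-0.48],"rotation":[0,0,0]},
    {"translation":[0,-0.002,-0.54],"rotation":[0,0,0]},
    {"translation":[0,-0.002,-0.58],"rotation":[0,0,0]},
    {"translation":[0,-0.002,-0.6],"rotation":[0,0,0]},
    {"translation":[0,-0.002,-0.6],"rotation":[0,0,0]},
  ],
)

```text
t: 7.22
eef_pos: [0.6402, -0.0022, 0.0689]
ee_rot: [-3.142, 0.001, 0.246]
force: [-0.4, 0.6, 0.3]
width: 0.0006
gripper_force: 0.0
```

Request:
apply_moves(
  steps=[
    {"translation":[0,0,-0.006],"rotation":[0,0,0]},
    {"translation":[0,0,-0.012],"rotation":[0,0,0]},
    {"translation":[0,0,-0.018],"rotation":[0,0,0]},
    {"translation":[0,0,-0.024],"rotation":[0,0,0]},
    {"translation":[0,0,-0.028],"rotation":[0,0,0]},
    {"translation":[0,0,-0.032],"rotation":[0,0,0]},
    {"translation":[0,0,-0.036],"rotation":[0,0,0]},
    {"translation":[0,0,-0.04],"rotation":[0,0,0]},
    {"translation":[0,0,-0.04],"rotation":[0,0,0]},
    {"translation":[0,0,-0.04],"rotation":[0,0,0]},
  ],
)

```text
t: 8.05
eef_pos: [0.6416, -0.0026, 0.0612]
ee_rot: [3.141, -0.002, 0.246]
force: [-1.9, 2.5, 11.5]
width: 0.0005
gripper_force: 6.0
```

Request:
apply_moves(
  steps=[
    {"translation":[0,0,-0.004],"rotation":[0,0,0]},
    {"translation":[0,0,-0.008],"rotation":[0,0,0]},
    {"translation":[0,0,-0.012],"rotation":[0,0,0]},
    {"translation":[0,0,-0.012],"rotation":[0,0,0]},
    {"translation":[0,0,-0.012],"rotation":[0,0,0]},
    {"translation":[0,0,-0.012],"rotation":[0,0,0]},
    {"translation":[0,0,-0.012],"rotation":[0,0,0]},
    {"translation":[0,0,-0.012],"rotation":[0,0,0]},
    {"translation":[0,0,-0.012],"rotation":[0,0,0]},
    {"translation":[0,0,-0.012],"rotation":[0,0,0]},
  ],
)

```text
t: 8.88
eef_pos: [0.6417, -0.0027, 0.0608]
ee_rot: [3.141, -0.003, 0.246]
force: [-10.3, 4.9, 30.4]
width: 0.0005
gripper_force: 15.1
```

```bash
python3 - <<'E'
from h import *
s=grab_frame("side");w=grab_frame("wrist")
a=cv2.resize(s[190:260,310:400],(720,560),interpolation=cv2.INTER_CUBIC);cv2.imwrite("pics/s3.png",a)
print(get_state()['force'],get_state()['eef_pos'])
E
```

```text
[-9.69992432  4.86314037 30.20795366] [ 0.64171686 -0.00263708  0.06076179]
```

View pics/s3.png

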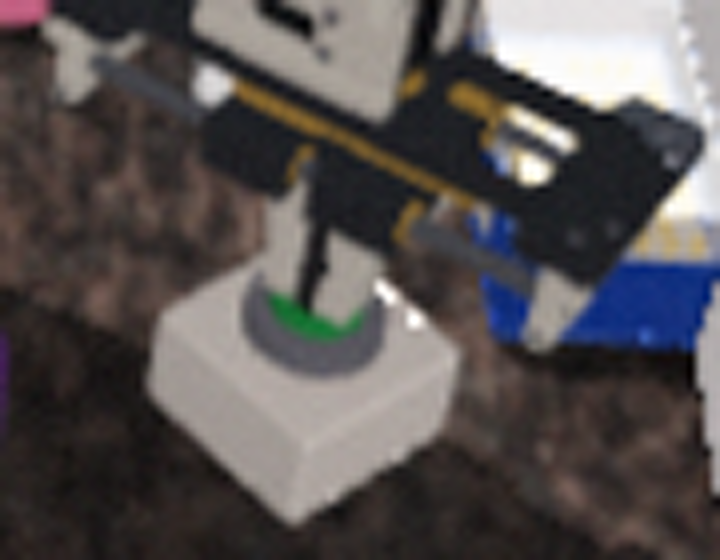

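The side crop shows the shut fingertips on the green cap inside the grey collar, at a hard stop at z = 0.061. To learn whether that stop was full travel or the collar, I ease off a little and read the spring force.

Request:
apply_moves(
  steps=[
    {"translation":[0,0,0.01],"rotation":[0,0,0]},
    {"translation":[0,0,0.02],"rotation":[0,0,0]},
    {"translation":[0,0,0.028],"rotation":[0,0,0]},
    {"translation":[0,0,0.028],"rotation":[0,0,0]},
    {"translation":[0,0,0.028],"rotation":[0,0,0]},
    {"translation":[0,0,0.028],"rotation":[0,0,0]},
    {"translation":[0,0,0.028],"rotation":[0,0,0]},
    {"translation":[0,0,0.028],"rotation":[0,0,0]},
    {"translation":[0,0,0.028],"rotation":[0,0,0]},
    {"translation":[0,0,0.028],"rotation":[0,0,0]},
  ],
)

```text
t: 9.82
eef_pos: [0.6408, -0.0031, 0.0635]
ee_rot: [3.141, 0.0, 0.245]
force: [2.7, 1.3, 2.7]
width: 0.0005
gripper_force: 1.4
```

```bash
python3 - <<'E'
from h import *
F=[]
for i in range(4):
    grab_frame("wrist");s=get_state();F.append(np.r_[s['force'],s['eef_pos'][2],s['gripper_force']])
print(np.round(F,4))
a=cv2.imread("pics/side0.png")[190:260,310:400];b=grab_frame("side")[190:260,310:400]
print([blobs(x,55,80,100,60,(0,0,90,70))[0] for x in(a,b)])
cv2.imwrite("pics/cmp.png",cv2.resize(np.hstack([a[15:65,15:65],cv2.resize(cv2.imread("pics/s3.png"),(90,70),interpolation=cv2.INTER_AREA)[15:65,15:65]]),(800,400),interpolation=cv2.INTER_CUBIC))
E
```

```text
[[ 1.7095 -0.3399  2.8612  0.0635  1.4062]
 [ 2.1553 -0.066   1.7052  0.0635  1.4008]
 [ 1.6921  0.1966  3.1079  0.0635  1.3967]
 [ 1.5324 -0.126   3.0991  0.0635  1.3922]]
[[(98, [34, 32, 12, 10], [39.59, 36.53])], [(33, [34, 36, 11, 7], [38.03, 39.36])]]
```

View pics/cmp.png

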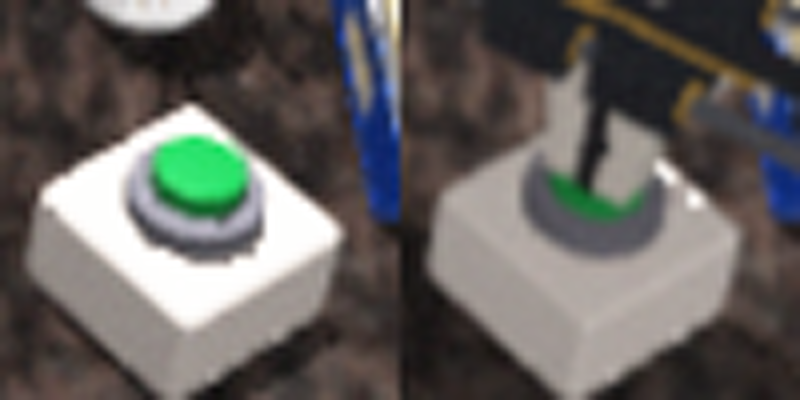

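Comparing before and pressed, the green cap has sunk to the collar. About 2.8 N remains 2.7 mm above the stop, so the spring is under the finger. I find the free height to prove the travel exceeded 4.5 mm.

Request:
apply_moves(
  steps=[
    {"translation":[0,0,0.004],"rotation":[0,0,0]},
    {"translation":[0,0,0.008],"rotation":[0,0,0]},
    {"translation":[0,0,0.01],"rotation":[0,0,0]},
    {"translation":[0,0,0.01],"rotation":[0,0,0]},
    {"translation":[0,0,0.01],"rotation":[0,0,0]},
    {"translation":[0,0,0.01],"rotation":[0,0,0]},
    {"translation":[0,0,0.01],"rotation":[0,0,0]},
    {"translation":[0,0,0.01],"rotation":[0,0,0]},
    {"translation":[0,0,0.01],"rotation":[0,0,0]},
    {"translation":[0,0,0.01],"rotation":[0,0,0]},
  ],
)

```text
t: 10.9
eef_pos: [0.6404, -0.003, 0.0659]
ee_rot: [-3.142, 0.001, 0.245]
force: [-0.0, -0.1, 1.9]
width: 0.0003
gripper_force: 0.8
```

There is still contact at 0.0659, so the press to 0.0608 was over 5 mm of travel, which is full. I retract straight up.

Request:
apply_moves(
  steps=[
    {"translation":[0,0,0.03],"rotation":[0,0,0]},
    {"translation":[0,0,0.1],"rotation":[0,0,0]},
    {"translation":[0,0,0.17],"rotation":[0,0,0]},
    {"translation":[0,0,0.24],"rotation":[0,0,0]},
    {"translation":[0,0,0.31],"rotation":[0,0,0]},
    {"translation":[0,0,0.38],"rotation":[0,0,0]},
    {"translation":[0,0,0.45],"rotation":[0,0,0]},
    {"translation":[0,0,0.5],"rotation":[0,0,0]},
    {"translation":[0,0,0.5],"rotation":[0,0,0]},
    {"translation":[0,0,0.5],"rotation":[0,0,0]},
  ],
)

```text
t: 11.73
eef_pos: [0.6408, -0.0027, 0.1919]
ee_rot: [-3.141, -0.001, 0.245]
force: [-1.1, 0.4, -0.9]
width: 0.0005
gripper_force: 0.0
```

```bash
python3 ang.py 4; python3 - <<'E'
from h import *
print(blobs(grab_frame("side"),55,80,100,60,(330,210,370,240))[0], get_state()['force'])
print(job_done())
E
```

```text
28
red centroid [0.44027851 0.21225067 0.131     ] angle 106.78888512376052
orange [(109, [207, 231, 14, 13], [214.36, 236.79])]
[ 0.64004635 -0.0029248   0.19028308] [-0.05924238  0.56748357  0.55690327]
[(99, [344, 222, 12, 10], [349.36, 226.72])] [ 0.11095275 -0.35967771 -1.40451057]
the job is handed in; nothing more can be done
None
```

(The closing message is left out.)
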